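# Put the eyelet-setting tools away by kind

## Robot

A 6-joint arm with a two-finger parallel gripper is mounted at the origin on the work surface. World frame = base frame: x ahead of the robot, y to its left, z up, the work surface at z = 0. Lengths are in m, angles in rad, forces in N, time in s.
With the tool pointing down it reaches from about 0.25 to 0.775 m from the base axis. Payload 4 kg.
Tool frame: the origin (TCP) lies at the very end of the fingers, on their centre line; the grasp point (between the pads) lies 19 mm behind it; z points along the fingers, y is the direction in which the jaws open and shut (so a half turn about z gives the same grasp; the last joint's range is limited). The gripper opens to 85 mm and grips with 20 to 120 N. Pads are 22 mm wide; open, the fingers measure 114 mm over their backs; the gripper's body (76 mm by 85 mm) begins 54 mm behind the grasp point. The pads swing forward as they close: fully open they stand 13 mm farther back than shut.
Start: joints at [-1.298, 0.087, 1.371, -0, 1.684, -0.103], TCP at [0.202, -0.512, 0.231] pointing down, gripper open.
Joint ranges: [-3.1, 3.1], [-0.76, 2.03], [0.27, 2.55], [-1.08, 4.22], [0.17, 2.65], [-2.57, 2.57]. Speed limits (rad/s): [2.79, 2.79, 3.14, 3.14, 3.14, 3.14].

## Interface

Orientations are given as a unit quaternion [w, x, y, z].
In Python, from plant import robot, viewer, sign_off gives the robot as it stands. The module is installed in compiled form; this text tells all that it offers.
- The arm moves only by the shell command python3 -m crank 'ROWS' [FORCE]. ROWS is a JSON object of lists of equal length, an entry for each row: "offset": the shift along the tool's x, y, z in m, a list of three; "roll": the turn about the tool's z in degrees; "claw": the closure, from 0 (fully open) to 1 (shut). In form: {"offset": [[dx, dy, dz], ...], "roll": [roll, ...], "claw": [claw, ...]}. A call has 1 to 8 rows; each row is the pose to reach, as a shift and turn from the pose commanded when the call began, along the tool's axes at that moment; what a row does not reach only later rows make up. A row lasts 1/10 s, in which the tool goes at most 50 mm and 8.59 degrees, less where a joint would pass 70% of its speed; a pose out of reach is approached as far as the arm can. A call with a gripper value outside its range is refused whole. The fingers move at their own pace and stop on an object; FORCE is the grip in N (left out, the last holds). Time passes only in rows, so rows that repeat a pose let the fingers close. It gives the time, the measured TCP pose, the force and the opening at its end, in the units of the state.
- robot.read_state(): the state, without advancing time (a new reading comes with each control period).
- viewer.read_camera(name): name is "scene" or "top" or "wrist"; returns a dict with "frame" (420x560x3 uint8, red, green, blue), "range_z" (420x560 float32, m along the optical axis (not along the pixel's ray), 0 where there is no reading), "intrinsics" (3x3 intrinsics, pixels), "origin" and "rotation" of the camera in the world. Camera axes: x right, y down, z forward; pixel columns grow to the right and rows downward; lengths in m; the calibration is good to about 2 mm. A picture is of the moment at which its call begins.
- sign_off(): hands the job in, once; it reports no verdict.
The state is a dict: "time_s": time; "joint_positions": joint angles; "qvel": joint speeds; "tau": joint torques, N m; "eef_pos": TCP position; "ee_rot": TCP orientation; "force": force on the tool from outside, world axes, zero at the start; "torque": the same for the moment, N m; "finger_gap": opening from 0.0 (shut) to 1.0 (fully open).
Only numpy, scipy, OpenCV 4.12 (cv2) and the standard library are available. Lean on these libraries where they do the work, as an engineer would, in place of code of your own. Each camera call takes 0.05 s, during which the arm holds its last target.

## Task

The floor mat's eyelets are done, so sort what is left lying on the bench: lay both hollow punches flat and lengthwise, side by side, in the cork-lined wooden tray, stand one round setting anvil, nub up, in each of the two bays of the grey steel tray, and lay the sewing-machine bobbin flat in the round steel dish. Set each thing down rather than dropping it in, and leave the chalk and the tape measure where they are.

Things in the scene. Friction and masses are not known exactly. Their poses are not given: they have to be found in the camera images.
- punch_large: Hollow punch of plain steel lying on the bench, 105 mm long: dark eight-sided shank, 16 mm across flats, 67 mm long, a taper, then a bright round cutting tube 14 mm in diameter, 31 mm long, with dark windows; 0.11 kg. Origin on its axis at mid length (8 mm above what it lies on), where the shank can be gripped; x points along the axis to the cutting end, any flat may be down. Goes in the punch tray.
- punch_small: Hollow punch of plain steel lying on the bench, 105 mm long: dark eight-sided shank, 16 mm across flats, 67 mm long, a taper, then a bright round cutting tube 10 mm in diameter, 31 mm long, with dark windows; 0.11 kg. Origin on its axis at mid length (8 mm above what it lies on), where the shank can be gripped; x points along the axis to the cutting end, any flat may be down. Goes in the punch tray.
- anvil_a: One of two equal eyelet setting anvils of bright steel: a disc 40 mm in diameter and 16 mm high, with a groove and a small raised nub in the middle of its top, 21 mm high over all; 0.14 kg. Stands on the bench nub up. Origin at the centre of its underside, z up. Goes in either bay of the anvil tray.
- anvil_b: One of two equal eyelet setting anvils of bright steel: a disc 40 mm in diameter and 16 mm high, with a groove and a small raised nub in the middle of its top, 21 mm high over all; 0.14 kg. Stands on the bench nub up. Origin at the centre of its underside, z up. Goes in either bay of the anvil tray.
- bobbin: Empty aluminium sewing-machine bobbin: a small spool 26 mm in diameter over its flanges, 11 mm high, with a ring of small holes in each flange, lying flat on the bench; 14 g. Origin at its middle (5.5 mm above what it lies on), z along its axle. Goes in the round dish.
- punch_tray: Wooden tray with a cork floor, fixed, for the punches. Outside 152 mm long (its x) by 128 mm (its y), 24 mm high; walls and floor 6 mm thick, so 140 by 116 mm inside, the floor 6 mm above the bench. Origin at the centre of its underside. The two punches fit along x, side by side, say 26 mm either side of the middle.
- anvil_tray: Grey sheet-steel tray, fixed, for the anvils. Outside 116 mm (its x) by 152 mm (its y), 26 mm high; walls and floor 3 mm thick. A divider 23 mm high across the middle (y = 0) makes two bays, each 110 mm (x) by 71.5 mm (y), centred 37 mm to +y and -y of the middle, floor 3 mm above the bench. Origin at the centre of its underside.
- bobbin_dish: Round polished steel dish, fixed, for bobbins: 120 mm across the rim, 22 mm high, walls 2 mm and gently flared, flat floor about 100 mm across and 3 mm above the bench. Origin at the centre of its underside.
- chalk: Bystander: loose white block of marking chalk, 44 by 30 by 9 mm, lying among the things. Origin at the centre of its underside. Stays where it is.
- tape_measure: Bystander: loose tape measure in a rounded grey case lying flat, 66 by 62 mm and 34 mm high, with a steel end at its mouth. Origin at the centre of its underside. Stays where it is.

How it is judged:
At the end, for the whole second after the job is handed in: Both punches flat on the punch tray's floor (0.1 rad), lengthwise within 0.35 rad and inside its walls; an anvil standing nub up (0.1 rad) on the floor of each bay of the anvil tray; the bobbin flat on the dish's floor within 42 mm of its centre; all released and at rest (x of punch_large in the frame of punch_tray between -0.022 and 0.022 m and y of punch_large in the frame of punch_tray between -0.054 and 0.054 m and z of each of punch_large, punch_small in the frame of punch_tray below 0.02 m and angle between the x axis of each of punch_large, punch_small and the x axis of punch_tray, either way round below 0.35 rad and angle between punch_large's own x axis and vertical between 1.4708 and 1.6708 rad and x of punch_small in the frame of punch_tray between -0.022 and 0.022 m and y of punch_small in the frame of punch_tray between -0.054 and 0.054 m and angle between punch_small's own x axis and vertical between 1.4708 and 1.6708 rad and x of anvil_a in the frame of anvil_tray between -0.038 and 0.038 m and z of each of anvil_a, anvil_b in the frame of anvil_tray below 0.01 m and angle between each of anvil_a, anvil_b's own z axis and vertical below 0.1 rad and x of anvil_b in the frame of anvil_tray between -0.038 and 0.038 m and ((y of anvil_a in the frame of anvil_tray between 0.017 and 0.058 m and y of anvil_b in the frame of anvil_tray between -0.058 and -0.017 m) or (y of anvil_b in the frame of anvil_tray between 0.017 and 0.058 m and y of anvil_a in the frame of anvil_tray between -0.058 and -0.017 m)) and horizontal distance between bobbin and bobbin_dish below 0.042 m and z of bobbin in the frame of bobbin_dish below 0.014 m and (angle between bobbin's own z axis and vertical below 0.12 rad or angle between bobbin's own z axis and vertical above 3.02159 rad) and linear speed of each of punch_large, punch_small, anvil_a, anvil_b, bobbin below 0.02 m/s and angular speed of each of punch_large, punch_small, anvil_a, anvil_b, bobbin below 0.3 rad/s and contact force between each of punch_large, punch_small, anvil_a, anvil_b, bobbin and the fingers below 0.05 N); the robot touches nothing.
It fails at once if one of the five things is dropped from more than about 4 cm ((linear speed of punch_large above 0.9 m/s and contact force between punch_large and anything else below 0.01 N) or (linear speed of punch_small above 0.9 m/s and contact force between punch_small and anything else below 0.01 N) or (linear speed of anvil_a above 0.9 m/s and contact force between anvil_a and anything else below 0.01 N) or (linear speed of anvil_b above 0.9 m/s and contact force between anvil_b and anything else below 0.01 N) or (linear speed of bobbin above 0.9 m/s and contact force between bobbin and anything else below 0.01 N)).
It fails at once if the tape measure is shifted by more than 30 mm (distance of tape_measure from where it was at the start of the episode above 0.03 m).
It fails at once if the chalk is shifted by more than 30 mm (distance of chalk from where it was at the start of the episode above 0.03 m).
It also fails if it takes over 128 s, if anything falls off the work surface, if the arm or the gripper's body presses on something with over 40 N, if the wrist force passes 120 N, or if a joint passes its speed limit or range.

## Working session

There is one attempt and no reset: what is moved stays moved. The work goes in short steps, Python scripts to look and compute and a shell command to move; the robot and the scene stay as the last step left them, time stands still between calls to the robot, and variables do not carry over. Pictures are saved under pics/ and viewed, and the job is handed in when it is done.

```bash
mkdir -p pics; cat > h.py <<'E'
import numpy as np, cv2
from plant import robot, viewer
def snap(n,f):
    c=viewer.read_camera(n); cv2.imwrite('pics/'+f,cv2.cvtColor(c['frame'],cv2.COLOR_RGB2BGR)); np.savez('pics/'+f[:-4]+'.npz',**c); return c
def cast(c,u,v,z):
    K,R,o=[np.array(c[k],float) for k in('intrinsics','rotation','origin')]
    d=R@np.linalg.inv(K)@np.array([u,v,1.]); return o+d*(z-o[2])/d[2]
def pts(c):
    K,R,o=[np.array(c[k],float) for k in('intrinsics','rotation','origin')]
    h,w=c['range_z'].shape; u,v=np.meshgrid(np.arange(w),np.arange(h))
    p=np.stack([(u-K[0,2])/K[0,0],(v-K[1,2])/K[1,1],np.ones((h,w))],-1)*c['range_z'][...,None]
    return p@R.T+o
E
python3 - <<'E'
from h import *
for n in('scene','top','wrist'):
    c=snap(n,n+'0.png'); print(n,c['origin'],c['rotation'].tolist(),c['intrinsics'].tolist())
print(robot.read_state())
E
```

```text
scene [ 1.32780683 -0.01745666  0.82021962] [-0.2720446286170601, 0.6322684568249279, 0.6683401421080443, -0.28204569309214617] [[461.73055659948346, 0.0, 277.8785112858901], [0.0, 461.73055659948346, 211.59614292338577], [0.0, 0.0, 1.0]]
top [ 0.40456339 -0.03245383  1.21118593] [0.04073761383649649, -0.6983673449888357, 0.7132862710281894, -0.0429673577830122] [[542.5222939997211, 0.0, 284.49705320034263], [0.0, 542.5222939997211, 212.18314286109305], [0.0, 0.0, 1.0]]
wrist [ 0.27139331 -0.48284452  0.3722397 ] [0.12398933444224247, 0.8172238553141893, -0.5562743096730568, -0.08561955178431482] [[314.64487073827917, 0.0, 278.04829833898725], [0.0, 314.64487073827917, 209.46162790062496], [0.0, 0.0, 1.0]]
{'time_s': 0.15, 'joint_positions': array([-1.29810718e+00,  8.78020506e-02,  1.37193735e+00,  7.29736696e-06,
        1.68359368e+00, -1.03093212e-01]), 'qvel': array([ 0.00186042, -0.00306858, -0.00325804,  0.00049191, -0.00042293,
       -0.00025908]), 'tau': array([-1.04217539e-03, -3.52374101e+01, -3.13678229e+01, -4.49752024e-04,
        8.13402585e-03, -8.53153153e-06]), 'eef_pos': array([ 0.20174629, -0.5112443 ,  0.23038347]), 'ee_rot': array([-8.67395506e-04,  9.82399872e-01,  1.86787937e-01, -7.00912577e-05]), 'force': array([-0.00724199,  0.48694219,  0.37559968]), 'torque': array([0.0279378 , 0.00203707, 0.02541924]), 'finger_gap': 0.9994536305233435}
```

```bash
python3 - <<'E'
s=open('h.py').read()
s=s.replace("def snap","from scipy.spatial.transform import Rotation as Ro\ndef snap",1)
s=s.replace("K,R,o=[np.array(c[k],float) for k in('intrinsics','rotation','origin')]","K,q,o=[np.array(c[k],float) for k in('intrinsics','rotation','origin')]; R=Ro.from_quat(q[[1,2,3,0]]).as_matrix()")
open('h.py','w').write(s)
E
```

```text
(no output)
```

View pics/top0.png

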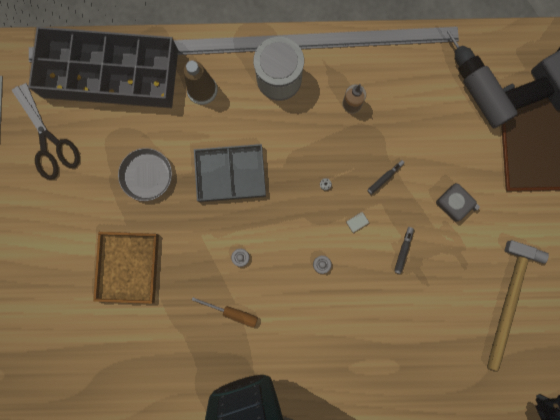

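View pics/scene0.png

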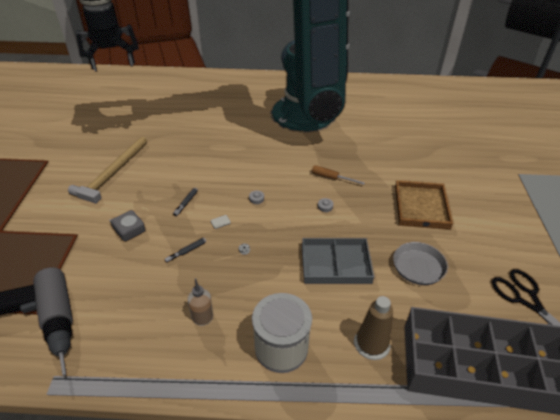

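View pics/wrist0.png

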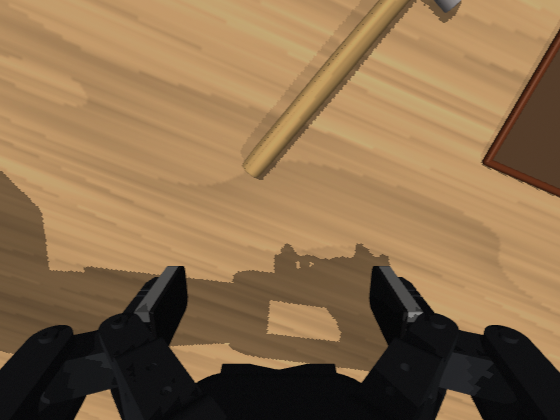

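The top view shows the bobbin near (325,185), the punches at (386,178) and (404,250), the anvils at (240,257) and (322,265), and the chalk at (357,223). The steel tray is at (231,173), the dish at (147,176) and the cork tray at (127,268). I'll measure these next.

```bash
python3 - <<'E'
from h import *
c=dict(np.load('pics/top0.npz')); f=c['frame']; bgr=cv2.cvtColor(f,cv2.COLOR_RGB2BGR)
P=pts(c); hsv=cv2.cvtColor(f,cv2.COLOR_RGB2HSV)
Z=P[...,2]; print('bench z',np.median(Z[280:320,180:400]))
# low saturation mask
m=((hsv[...,1]<75)).astype(np.uint8)
m2=cv2.medianBlur(m,3)
n,l,s,cen=cv2.connectedComponentsWithStats(m2)
for i in range(1,n):
    x,y,w,h,a=s[i]
    if a<50 or not(80<y<300) : continue
    cn,_=cv2.findContours((l==i).astype(np.uint8),0,2)
    r=cv2.minAreaRect(cn[0]); zz=Z[l==i]
    print(i,(x,y,w,h,a),cen[i].round(1),'rect',np.round(r[0],1),np.round(r[1],1),round(r[2],1),'z95',np.percentile(zz,95).round(4),cast(c,*cen[i],.008).round(4))
cr=bgr[140:310,80:490]; cv2.imwrite('pics/crop.png',cv2.resize(bgr[140:290,220:490],None,fx=2.9,fy=2.9,interpolation=2))
cv2.imwrite('pics/crop2.png',cv2.resize(bgr[130:320,80:280],None,fx=3,fy=3,interpolation=2))
E
```

```text
bench z 0.0006578028974615346
4 (np.int32(187), np.int32(81), np.int32(31), np.int32(24), np.int32(167)) [204.7  96.7] rect [203.8  94.7] [17.7 30.6] 67.8 z95 0.0233 [0.8178 0.1392 0.008 ]
5 (np.int32(347), np.int32(85), np.int32(19), np.int32(12), np.int32(145)) [356.8  89.7] rect [356.2  89.9] [18.8 10.5] 6.3 z95 0.1149 [ 0.8272 -0.2098  0.008 ]
6 (np.int32(194), np.int32(144), np.int32(72), np.int32(58), np.int32(3658)) [229.2 172.5] rect [229.1 172.5] [52.9 69.6] 85.4 z95 0.0266 [0.6403 0.0847 0.008 ]
7 (np.int32(118), np.int32(148), np.int32(54), np.int32(53), np.int32(2269)) [144.7 174.1] rect [144.5 174. ] [52. 53.] 90.0 z95 0.022 [0.6405 0.2751 0.008 ]
14 (np.int32(368), np.int32(160), np.int32(36), np.int32(34), np.int32(266)) [384.4 177.8] rect [385.9 176.4] [ 6.5 46.1] 47.5 z95 0.0192 [ 0.621  -0.2643  0.008 ]
20 (np.int32(320), np.int32(178), np.int32(12), np.int32(12), np.int32(115)) [325.2 183.7] rect [325.5 183.5] [11. 11.] 90.0 z95 0.015 [ 0.6102 -0.1307  0.008 ]
21 (np.int32(437), np.int32(184), np.int32(43), np.int32(37), np.int32(905)) [456.9 202.3] rect [457.8 203
[... 325 characters left out ...]
50. ] [ 7.2 48.1] 16.7 z95 0.0191 [ 0.4567 -0.3001  0.008 ]
24 (np.int32(505), np.int32(240), np.int32(44), np.int32(24), np.int32(538)) [526.2 251.3] rect [526.7 251.3] [44.1 13.1] 16.7 z95 0.0298 [ 0.4492 -0.5715  0.008 ]
25 (np.int32(231), np.int32(249), np.int32(19), np.int32(18), np.int32(269)) [240.  257.3] rect [240.  257.5] [17. 18.] 90.0 z95 0.0218 [0.4493 0.0627 0.008 ]
26 (np.int32(313), np.int32(256), np.int32(19), np.int32(18), np.int32(268)) [321.9 264.4] rect [322.  264.5] [17. 18.] 90.0 z95 0.0221 [ 0.4299 -0.118   0.008 ]
27 (np.int32(192), np.int32(298), np.int32(31), np.int32(13), np.int32(94)) [206.9 303.9] rect [207. 304.] [32.3  3. ] 20.0 z95 0.02 [0.3492 0.1364 0.008 ]
```

View pics/crop.png

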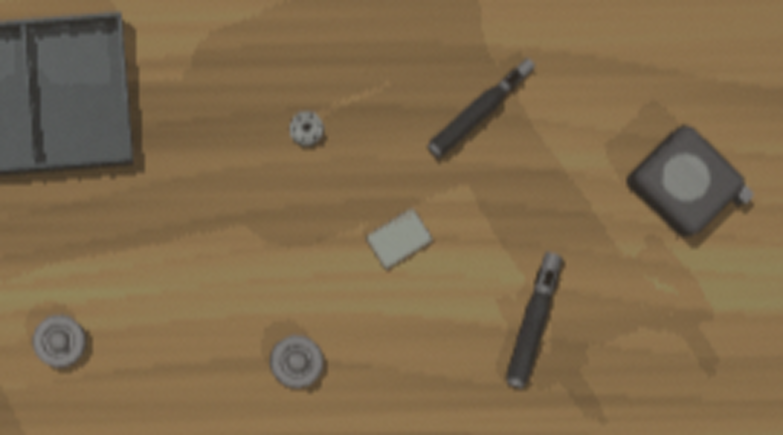

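View pics/crop2.png

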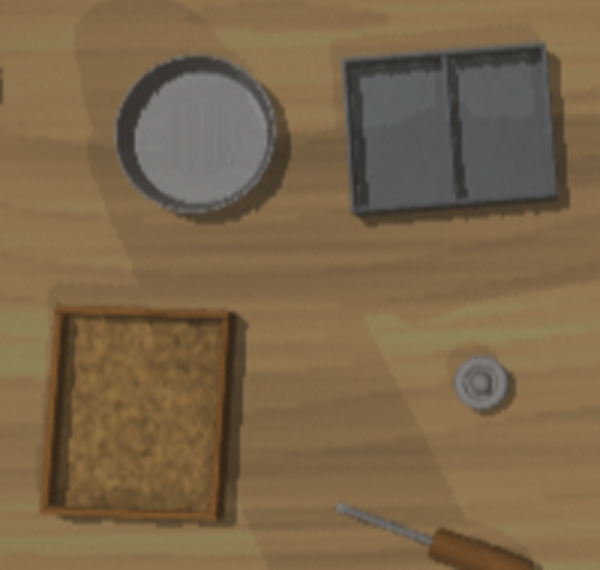

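```bash
python3 - <<'E'
from h import *
c=dict(np.load('pics/top0.npz')); P=pts(c);Z=P[...,2]
def roi(x,y,w,h,z0,z1):
    q=P[y:y+h,x:x+w].reshape(-1,3); return q[(q[:,2]>z0)&(q[:,2]<z1)]
def rect(q):
    r=cv2.minAreaRect((q[:,:2]*1000).astype(np.float32)); b=cv2.boxPoints(r)
    return np.round(r[0],1),np.round(r[1],1),round(r[2],1)
for n,b,z in [('ps',(364,156,44,42),.005),('pl',(392,224,25,54),.005)]:
    q=roi(*b,z,.03); m=q[:,:2].mean(0); u,s,v=np.linalg.svd(q[:,:2]-m); t=(q[:,:2]-m)@v[0]
    mid=m+v[0]*(t.max()+t.min())/2; print(n,len(q),rect(q),mid.round(4),np.ptp(t).round(3),'axis deg',np.degrees(np.arctan2(v[0,1],v[0,0])).round(1))
for n,b,z in [('anv_b?',(226,244,30,30),.011),('anv_a?',(307,250,30,30),.011),('bob',(315,172,20,22),.005)]:
    q=roi(*b,z,.03); print(n,len(q),cv2.minEnclosingCircle((q[:,:2]*1000).astype(np.float32)),rect(q),q[:,2].max())
for n,b in [('ptray',(88,225,80,85)),('atray',(188,138,85,70)),('dish',(112,140,70,70))]:
    q=roi(*b,.018,.035); print(n,len(q),rect(q),cv2.minEnclosingCircle((q[:,:2]*1000).astype(np.float32)),np.median(q[:,2]))
for n,b in [('chalk',(340,205,35,35)),('tape',(430,175,60,55))]:
    print(n,rect(roi(*b,.005,.05)))
# image-based corners cast
for n,uvs,z in [('ps ends',[(370.3,191.7),(402.1,162.8)],.01),('pl ends',[(398.3,271.7),(410.3,229)],.01)]:
    a=[cast(c,u,v,z) for u,v in uvs]; d=a[1]-a[0]; print(n,np.mean(a,0).round(4),np.linalg.norm(d),np.degrees(np.arctan2(d[1],d[0])))
E
```

```text
ps 345 (array([ 624.4, -267.3]), array([98.2, 93.9]), 88.6) [ 0.6201 -0.2648] 0.126 axis deg 128.6
pl 389 (array([ 460.1, -298.7]), array([111.8,  51.8]), 2.6) [ 0.459 -0.299] 0.118 axis deg 163.8
anv_b? 248 ((448.9574279785156, 62.655029296875), 19.855445861816406) (array([448.7,  63.2]), array([38. , 37.4]), 88.4) 0.026494759993917594
anv_a? 257 ((429.6539001464844, -117.05220031738281), 19.830116271972656) (array([ 429.6, -116.5]), array([37.6, 37.3]), 88.8) 0.024331067092403957
bob 110 ((610.8985595703125, -136.73045349121094), 24.364290237426758) (array([ 610.1, -130.9]), array([46.6, 27.9]), 9.0) 0.016953500701672564
ptray 774 (array([432.8, 312.8]), array([129.7, 151.9]), 86.7) ((432.39862060546875, 312.9018249511719), 98.55653381347656) 0.024056764285696253
atray 519 (array([638.1,  83.6]), array([117.8, 152.5]), 3.7) ((637.688232421875, 83.6624526977539), 95.25443267822266) 0.02534193860681566
dish 267 (array([637.4, 272.2]), array([117.3, 119. ]), 12.7) ((637.718994140625, 272.3584289550781), 60.48420715332031) 0.02137500098991274
chalk (array([ 523.7, -199.4]), array([75.2, 74.2]), 88.9)
tape (array([ 563.1, -432.2]), array([135.7, 122.5]), 88.8)
ps ends [ 0.6218 -0.2681  0.01  ] 0.09835374375659797 -49.10885517393413
pl ends [ 0.4571 -0.301   0.01  ] 0.09870184640074886 -18.316335155488957
```

```bash
cat > d.py <<'E'
import sys,numpy as np
from h import *
s=robot.read_state(); q=s['ee_rot']; R=Ro.from_quat(np.array(q)[[1,2,3,0]]).as_matrix()
h=np.degrees(np.arctan2(R[1,0],R[0,0])); p=s['eef_pos']
print('t',round(s['time_s'],2),'p',p.round(4),'h',h.round(2),'tilt',np.round(np.degrees(np.arccos(-R[2,2])),2),'gap',round(s['finger_gap'],3),'F',s['force'].round(2),'j6',np.degrees(s['joint_positions'][5]).round(1))
if len(sys.argv)>4:
    t=np.array(list(map(float,sys.argv[1:4]))); H=float(sys.argv[4])
    print('offset',(R.T@(t-p)).round(4),'roll',((h-H+180)%360-180).round(1))
E
python3 d.py 0.4297 -0.1172 0.12 93.7
```

```text
t 0.15 p [ 0.2017 -0.5112  0.2304] h 21.53 tilt 0.1 gap 0.999 F [-0.01  0.49  0.38] j6 -5.9
offset [ 0.3566 -0.2827  0.1109] roll -72.2
```

```bash
python3 -m crank '{"offset":[[0.18,-0.14,0.05],[0.357,-0.283,0.08],[0.357,-0.283,0.11],[0.357,-0.283,0.11],[0.357,-0.283,0.11],[0.357,-0.283,0.11],[0.357,-0.283,0.11],[0.357,-0.283,0.11]],"roll":[-10,-20,-30,-40,-50,-60,-70,-72],"claw":[0,0,0,0,0,0,0,0]}' 30; python3 d.py 0.4297 -0.1172 0.1 93.7
```

```text
time_s: 0.95
eef_pos: [0.3972, -0.1732, 0.1377]
ee_rot: [0.0, 0.703, 0.711, 0.0]
force: [0.8, -0.5, -0.1]
finger_gap: 0.997
t 0.95 p [ 0.3972 -0.1732  0.1377] h 90.62 tilt 0.03 gap 0.997 F [ 0.76 -0.53 -0.11] j6 -31.7
offset [0.0557 0.0331 0.0377] roll -3.1
```

```bash
python3 -m crank '{"offset":[[0.05,0.03,0.03],[0.05,0.03,0.03],[0.05,0.03,0.03],[0.05,0.03,0.03]],"roll":[-3,-3,-3,-3],"claw":[0.35,0.35,0.35,0.35]}'; python3 d.py 0.4297 -0.1172 0.1 93.7; python3 -c "
from h import *
snap('wrist','w1.png')"
```

```text
time_s: 1.35
eef_pos: [0.4263, -0.1251, 0.1082]
ee_rot: [-0.0, 0.686, 0.727, -0.0]
force: [0.4, -0.1, 0.7]
finger_gap: 0.649
t 1.35 p [ 0.4263 -0.1251  0.1082] h 93.33 tilt 0.05 gap 0.649 F [ 0.43 -0.08  0.68] j6 -27.0
offset [0.0077 0.0039 0.0082] roll -0.4
```

View pics/w1.png

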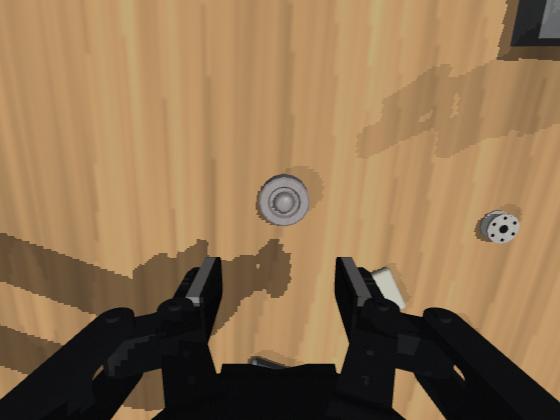

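```bash
python3 - <<'E'
from h import *
c=dict(np.load('pics/w1.npz')); P=pts(c)
print('anvil',cast(c,283,201,.016),'bob',cast(c,500,227,.011))
for u,v in [(215,262),(340,262),(217,260),(338,260),(213,300),(345,300)]: print(u,v,P[v,u].round(4))
E
```

```text
anvil [ 0.42817518 -0.11441351  0.016     ] bob [ 0.60523614 -0.12753884  0.011     ]
215 262 [ 0.3958 -0.1151  0.1213]
340 262 [ 0.4522 -0.1116  0.1218]
217 260 [ 0.3963 -0.1153  0.1189]
338 260 [ 0.4524 -0.113   0.1169]
213 300 [ 0.3975 -0.1262  0.1344]
345 300 [ 0.4532 -0.1227  0.1348]
```

```bash
python3 d.py 0.429 -0.116 0.001 93.7; python3 -m crank '{"offset":[[0.009,0.003,0.03],[0.009,0.003,0.06],[0.009,0.003,0.09],[0.009,0.003,0.104],[0.009,0.003,0.104],[0.009,0.003,0.104]],"roll":[0,0,0,0,0,0],"claw":[0.3,0.3,0.3,0.3,0.3,0.3]}'; python3 d.py 0.429 -0.116 0.001 93.7
```

```text
t 1.4 p [ 0.4265 -0.1257  0.1088] h 93.26 tilt 0.06 gap 0.649 F [ 1.44 -0.75 -0.17] j6 -27.0
offset [0.0097 0.003  0.1077] roll -0.4
time_s: 2.0
eef_pos: [0.4294, -0.1171, 0.0053]
ee_rot: [0.001, 0.687, 0.726, 0.0]
force: [0.1, 0.4, 0.8]
finger_gap: 0.7
t 2.0 p [ 0.4294 -0.1171  0.0053] h 93.18 tilt 0.09 gap 0.7 F [0.15 0.35 0.76] j6 -25.7
offset [ 0.0011 -0.0003  0.0043] roll -0.5
```

```bash
python3 -m crank '{"offset":[[0,0,0.004],[0,0,0.004],[0,0,0.004],[0,0,0.004],[0,0,0.004],[0,0,0.004],[0,0,0.004],[0,0,0.004]],"roll":[0,0,0,0,0,0,0,0],"claw":[0.3,0.6,0.7,0.8,0.8,0.8,0.8,0.8]}' 40; python3 d.py 0.6404 0.0467 0.1 93.7
```

```text
time_s: 2.8
eef_pos: [0.4298, -0.1163, 0.0015]
ee_rot: [0.001, 0.686, 0.727, 0.0]
force: [-0.5, -1.5, 5.4]
finger_gap: 0.445
t 2.8 p [ 0.4298 -0.1163  0.0015] h 93.3 tilt 0.14 gap 0.445 F [-0.55 -1.48  5.35] j6 -25.7
offset [ 0.1505  0.2198 -0.0983] roll -0.4
```

```bash
python3 -m crank '{"offset":[[0,0,-0.02],[0,0,-0.05],[0,0,-0.08],[0,0,-0.098],[0.03,0.04,-0.098],[0.06,0.08,-0.098],[0.09,0.12,-0.098],[0.12,0.16,-0.098]],"roll":[0,0,0,0,0,0,0,0],"claw":[0.8,0.8,0.8,0.8,0.8,0.8,0.8,0.8]}' ; python3 d.py 0.6404 0.0467 0.08 93.7
python3 -c "
from h import *
snap('wrist','w2.png')"
```

```text
time_s: 3.6
eef_pos: [0.5826, 0.0147, 0.0974]
ee_rot: [-0.0, 0.687, 0.727, -0.0]
force: [1.7, -0.6, -1.9]
finger_gap: 0.446
t 3.6 p [0.5826 0.0147 0.0974] h 93.29 tilt 0.07 gap 0.446 F [ 1.71 -0.61 -1.88] j6 -7.4
offset [0.0286 0.0596 0.0173] roll -0.4
```

View pics/w2.png

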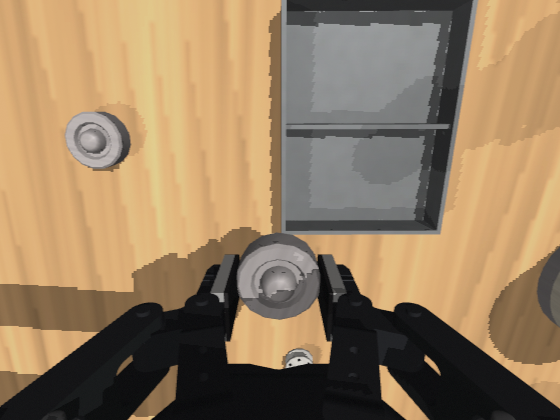

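The anvil is held level at (280,275). The tray's near rim runs (283,234)–(440,234) and its divider sits at row 126.

```bash
python3 - <<'E'
from h import *
c=dict(np.load('pics/w2.npz')); P=pts(c)
for uv in [(283,234),(440,234),(285,126),(453,126)]: print(uv,cast(c,*uv,.025))
q=P.reshape(-1,3); q=q[(q[:,2]>.019)&(q[:,2]<.032)&(q[:,0]>.56)&(q[:,0]<.72)&(q[:,1]>-.02)&(q[:,1]<.2)]
r=cv2.minAreaRect((q[:,:2]*1000).astype(np.float32));print(r, cv2.boxPoints(r))
E
python3 -m crank '{"offset":[[0.02,0.05,0],[0.028,0.06,0],[0.028,0.06,0.01],[0.028,0.06,0.017],[0.028,0.06,0.017]],"roll":[0,0,0,0,0],"claw":[0.8,0.8,0.8,0.8,0.8]}' ; python3 d.py 0.6404 0.0467 0.08 93.7
python3 -c "
from h import *
snap('wrist','w3.png')"
```

```text
(283, 234) [0.58532068 0.00598303 0.025     ]
(440, 234) [0.69994562 0.01255242 0.025     ]
(285, 126) [0.5819364  0.08237108 0.025     ]
(453, 126) [0.69244743 0.08866277 0.025     ]
((638.0892333984375, 83.73594665527344), (116.35260772705078, 150.0556640625), 3.4264819622039795) [[575.53265   155.15259  ]
 [584.50116     5.3651724]
 [700.6458     12.319305 ]
 [691.6773    162.10672  ]]
time_s: 4.15
eef_pos: [0.6377, 0.0439, 0.0786]
ee_rot: [-0.002, 0.687, 0.727, -0.002]
force: [0.1, 0.6, -1.7]
finger_gap: 0.447
t 4.15 p [0.6377 0.0439 0.0786] h 93.25 tilt 0.32 gap 0.447 F [ 0.13  0.6  -1.67] j6 -4.4
offset [ 0.0027  0.0029 -0.0014] roll -0.4
```

View pics/w3.png

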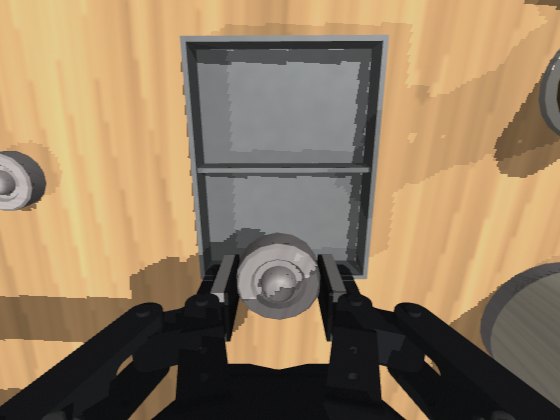

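```bash
python3 -m crank '{"offset":[[0.002,0.002,0],[0.002,0.002,0.02],[0.002,0.002,0.04],[0.002,0.002,0.055],[0.002,0.002,0.065],[0.002,0.002,0.072],[0.002,0.002,0.072]],"roll":[0,0,0,0,0,0,0],"claw":[0.8,0.8,0.8,0.8,0.8,0.8,0.8]}' ; python3 d.py 0.6404 0.0467 0.004 93.7
```

```text
time_s: 4.9
eef_pos: [0.6414, 0.0466, 0.0083]
ee_rot: [-0.001, 0.687, 0.727, -0.001]
force: [0.6, 0.4, -1.0]
finger_gap: 0.449
t 4.9 p [0.6414 0.0466 0.0083] h 93.28 tilt 0.1 gap 0.449 F [ 0.63  0.39 -0.96] j6 -4.2
offset [ 0.0001 -0.001   0.0043] roll -0.4
```

```bash
python3 -m crank '{"offset":[[0,0,0.002],[0,0,0.004],[0,0,0.004],[0,0,0.004]],"roll":[0,0,0,0],"claw":[0.8,0.8,0.8,0.8]}' ; python3 d.py
```

```text
time_s: 5.3
eef_pos: [0.6423, 0.0467, 0.0057]
ee_rot: [0.0, 0.687, 0.727, 0.0]
force: [-0.5, -0.2, -2.1]
finger_gap: 0.447
t 5.3 p [0.6423 0.0467 0.0057] h 93.29 tilt 0.04 gap 0.447 F [-0.46 -0.2  -2.11] j6 -4.2
```

```bash
python3 -m crank '{"offset":[[0,0,0.001],[0,0,0.001],[0,0,0.001]],"roll":[0,0,0],"claw":[0.8,0.8,0.8]}' ; python3 d.py
```

```text
time_s: 5.6
eef_pos: [0.6423, 0.0467, 0.0046]
ee_rot: [0.0, 0.687, 0.727, 0.0]
force: [1.1, 0.6, -0.5]
finger_gap: 0.444
t 5.6 p [0.6423 0.0467 0.0046] h 93.29 tilt 0.05 gap 0.444 F [ 1.14  0.64 -0.47] j6 -4.2
```

Now at the floor. I'll open partway to keep clear of the tray walls, then lift.

```bash
python3 -m crank '{"offset":[[0,0,0],[0,0,0],[0,0,0],[0,0,0],[0,0,-0.02],[0,0,-0.05],[0,0,-0.08],[0,0,-0.09]],"roll":[0,0,0,0,0,0,0,0],"claw":[0.38,0.38,0.38,0.38,0.38,0.38,0.38,0.38]}' ; python3 d.py 0.449 0.0627 0.09 93.7
python3 -c "
from h import *
snap('wrist','w4.png')"
```

```text
time_s: 6.4
eef_pos: [0.6442, 0.0466, 0.0987]
ee_rot: [0.003, 0.687, 0.727, 0.002]
force: [0.1, -0.2, 1.7]
finger_gap: 0.617
t 6.4 p [0.6442 0.0466 0.0987] h 93.29 tilt 0.42 gap 0.617 F [ 0.11 -0.23  1.65] j6 -4.2
offset [ 0.0272 -0.194   0.0073] roll -0.4
```

View pics/w4.png

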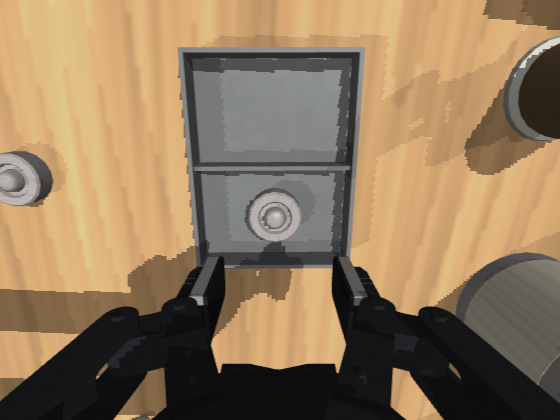

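The first anvil stands in the near bay at (274,216). Next is the second anvil.

```bash
python3 -m crank '{"offset":[[0.005,-0.04,0],[0.01,-0.08,0],[0.015,-0.12,0],[0.02,-0.16,0],[0.027,-0.194,0],[0.027,-0.194,0.01],[0.027,-0.194,0.01],[0.027,-0.194,0.01]],"roll":[0,0,0,0,0,0,0,0],"claw":[0.3,0.3,0.3,0.3,0.3,0.3,0.3,0.3]}' ; python3 d.py 0.449 0.0633 0.001 93.7
python3 -c "
from h import *
snap('wrist','w5.png')"
```

```text
time_s: 7.25
eef_pos: [0.447, 0.0624, 0.0834]
ee_rot: [-0.0, 0.687, 0.727, -0.0]
force: [0.4, -0.5, 0.5]
finger_gap: 0.701
t 7.25 p [0.447  0.0624 0.0834] h 93.28 tilt 0.06 gap 0.701 F [ 0.41 -0.55  0.52] j6 -2.5
offset [0.0008 0.0021 0.0824] roll -0.4
```

View pics/w5.png

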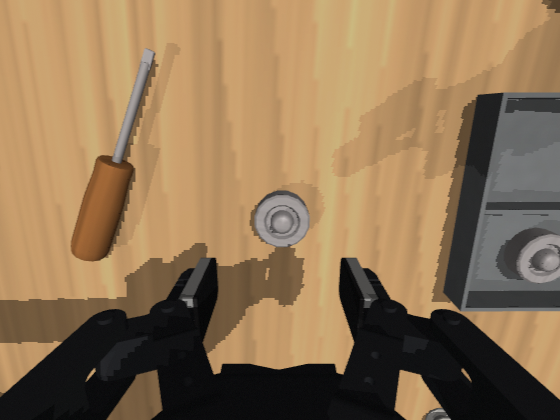

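The second anvil is at (281,219), centred between the fingers. Going down.

```bash
python3 -m crank '{"offset":[[0.001,0.001,0.03],[0.001,0.001,0.06],[0.001,0.001,0.08],[0.001,0.001,0.081],[0.001,0.001,0.081],[0.001,0.001,0.081]],"roll":[0,0,0,0,0,0],"claw":[0.3,0.3,0.3,0.3,0.3,0.3]}' ; python3 d.py 0.449 0.0633 0.0015 93.7
```

```text
time_s: 7.9
eef_pos: [0.4495, 0.0635, 0.0047]
ee_rot: [0.001, 0.687, 0.727, 0.001]
force: [-0.1, 0.1, 1.1]
finger_gap: 0.7
t 7.9 p [0.4495 0.0635 0.0047] h 93.28 tilt 0.17 gap 0.7 F [-0.12  0.07  1.08] j6 -2.4
offset [-0.0002 -0.0005  0.0032] roll -0.4
```

```bash
python3 -m crank '{"offset":[[0,0,0.003],[0,0,0.003],[0,0,0.003],[0,0,0.003],[0,0,0.003],[0,0,0.003],[0,0,0.003],[0,0,0.003]],"roll":[0,0,0,0,0,0,0,0],"claw":[0.3,0.6,0.7,0.8,0.8,0.8,0.8,0.8]}'; python3 -m crank '{"offset":[[0,0,-0.02],[0,0,-0.05],[0,0,-0.08],[0,0,-0.1],[0,0,-0.1]],"roll":[0,0,0,0,0],"claw":[0.8,0.8,0.8,0.8,0.8]}'; python3 d.py 0.6356 0.1205 0.1 93.7
python3 -c "
from h import *
snap('wrist','w6.png')"
```

```text
time_s: 8.7
eef_pos: [0.4485, 0.0635, 0.0012]
ee_rot: [0.001, 0.687, 0.727, 0.001]
force: [-0.8, -0.2, 4.7]
finger_gap: 0.448
time_s: 9.2
eef_pos: [0.4496, 0.0636, 0.103]
ee_rot: [0.002, 0.687, 0.727, 0.002]
force: [0.6, 0.4, -1.1]
finger_gap: 0.442
t 9.2 p [0.4496 0.0636 0.103 ] h 93.29 tilt 0.35 gap 0.442 F [ 0.64  0.44 -1.11] j6 -2.4
offset [0.0461 0.1889 0.0041] roll -0.4
```

View pics/w6.png

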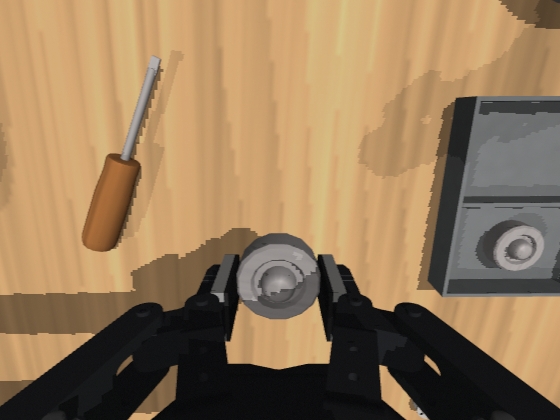

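The second anvil is held level at (279,275). Carrying it to the far bay.

```bash
python3 -m crank '{"offset":[[0.01,0.04,0],[0.02,0.08,0],[0.03,0.12,0],[0.04,0.16,0],[0.046,0.188,0],[0.046,0.188,0],[0.046,0.188,0.02],[0.046,0.188,0.03]],"roll":[0,0,0,0,0,0,0,0],"claw":[0.8,0.8,0.8,0.8,0.8,0.8,0.8,0.8]}' ; python3 d.py 0.6356 0.1205 0.0046 93.7
python3 -c "
from h import *
snap('wrist','w7.png')"
```

```text
time_s: 10.05
eef_pos: [0.6301, 0.1199, 0.066]
ee_rot: [-0.002, 0.687, 0.727, -0.003]
force: [-0.9, 0.2, -1.0]
finger_gap: 0.449
t 10.05 p [0.6301 0.1199 0.066 ] h 93.29 tilt 0.4 gap 0.449 F [-0.94  0.17 -1.04] j6 2.4
offset [0.0003 0.0059 0.0614] roll -0.4
```

View pics/w7.png

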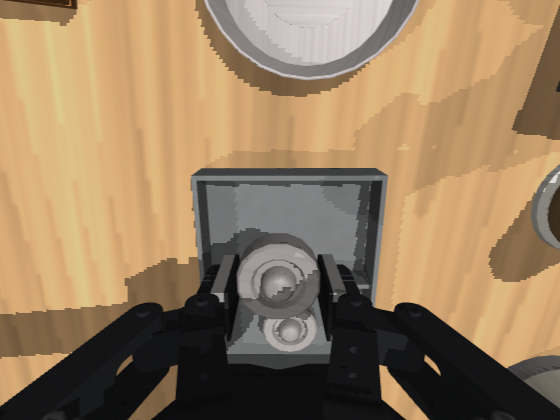

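```bash
python3 -m crank '{"offset":[[0,0.003,0.015],[0,0.003,0.03],[0,0.003,0.045],[0,0.003,0.055],[0,0.003,0.057],[0,0.003,0.057]],"roll":[0,0,0,0,0,0],"claw":[0.8,0.8,0.8,0.8,0.8,0.8]}' ; python3 d.py 0.6356 0.1205 0.0045 93.7
```

```text
time_s: 10.7
eef_pos: [0.6355, 0.1204, 0.0127]
ee_rot: [-0.0, 0.687, 0.727, -0.0]
force: [0.2, 0.4, 0.1]
finger_gap: 0.451
t 10.7 p [0.6355 0.1204 0.0127] h 93.29 tilt 0.05 gap 0.451 F [0.18 0.37 0.06] j6 2.4
offset [0.0001 0.0001 0.0082] roll -0.4
```

```bash
python3 -m crank '{"offset":[[0,0,0.004],[0,0,0.007],[0,0,0.007],[0,0,0.007]],"roll":[0,0,0,0],"claw":[0.8,0.8,0.8,0.8]}' ; python3 d.py
```

```text
time_s: 11.1
eef_pos: [0.6359, 0.1204, 0.0064]
ee_rot: [0.0, 0.687, 0.727, 0.0]
force: [0.6, -0.4, -1.8]
finger_gap: 0.446
t 11.1 p [0.6359 0.1204 0.0064] h 93.29 tilt 0.02 gap 0.446 F [ 0.55 -0.45 -1.78] j6 2.4
```

```bash
python3 -m crank '{"offset":[[0,0,0.002],[0,0,0.002],[0,0,0.002]],"roll":[0,0,0],"claw":[0.8,0.8,0.8]}' ; python3 d.py
```

```text
time_s: 11.4
eef_pos: [0.6359, 0.1204, 0.0044]
ee_rot: [0.0, 0.687, 0.727, 0.0]
force: [-0.2, -0.1, -1.3]
finger_gap: 0.446
t 11.4 p [0.6359 0.1204 0.0044] h 93.29 tilt 0.02 gap 0.446 F [-0.24 -0.12 -1.27] j6 2.4
```

```bash
python3 -m crank '{"offset":[[0,0,0],[0,0,0],[0,0,0],[0,0,0],[0,0,-0.02],[0,0,-0.05],[0,0,-0.08],[0,0,-0.09]],"roll":[0,0,0,0,0,0,0,0],"claw":[0.38,0.38,0.38,0.38,0.38,0.38,0.38,0.38]}' ; python3 d.py 0.609 -0.1305 0.09 90
python3 -c "
from h import *
snap('wrist','w8.png')"
```

```text
time_s: 12.2
eef_pos: [0.638, 0.1207, 0.0988]
ee_rot: [0.002, 0.687, 0.727, 0.003]
force: [0.9, 0.2, 1.0]
finger_gap: 0.621
t 12.2 p [0.638  0.1207 0.0988] h 93.29 tilt 0.43 gap 0.621 F [0.86 0.18 0.99] j6 2.4
offset [-0.2491 -0.0434  0.0084] roll 3.3
```

View pics/w8.png

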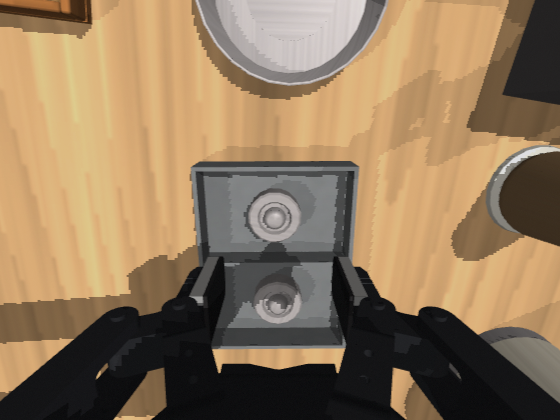

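Both anvils stand in their bays, at (273,216) and (278,302). Bobbin next.

```bash
python3 -m crank '{"offset":[[-0.05,-0.01,0],[-0.1,-0.02,0],[-0.15,-0.03,0],[-0.2,-0.035,0],[-0.24,-0.04,0],[-0.25,-0.043,0],[-0.25,-0.043,0.01],[-0.25,-0.043,0.01]],"roll":[0,0,1,2,3,3,3,3],"claw":[0.5,0.5,0.5,0.5,0.5,0.5,0.5,0.5]}' 25; python3 d.py 0.609 -0.1305 0.02 90
python3 - <<'E'
from h import *
c=snap('wrist','w9.png')
E
```

```text
time_s: 13.05
eef_pos: [0.6056, -0.1301, 0.081]
ee_rot: [-0.003, 0.705, 0.709, -0.001]
force: [-0.1, 0.9, -1.2]
finger_gap: 0.501
t 13.05 p [ 0.6056 -0.1301  0.081 ] h 90.31 tilt 0.32 gap 0.501 F [-0.11  0.9  -1.22] j6 -17.7
offset [-0.0006  0.0037  0.061 ] roll 0.3
```

View pics/w9.png

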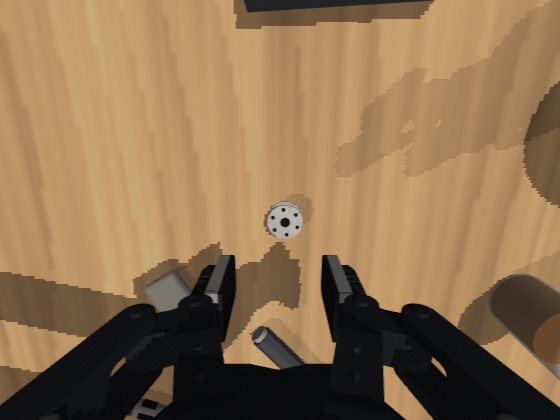

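```bash
python3 - <<'E'
from h import *
c=dict(np.load('pics/w9.npz')); print(cast(c,285,221,.011))
E
python3 -m crank '{"offset":[[0,0.003,0.02],[0,0.003,0.04],[0,0.003,0.06],[0,0.003,0.07],[0,0.003,0.075],[0,0.003,0.075],[0,0.003,0.075]],"roll":[0,0,0,0,0,0,0],"claw":[0.5,0.5,0.5,0.5,0.5,0.5,0.5]}' ; python3 d.py 0.609 -0.1305 0.001 90
python3 - <<'E'
from h import *
c=snap('wrist','w10.png')
E
```

```text
[ 0.60886043 -0.12794477  0.011     ]
time_s: 13.8
eef_pos: [0.611, -0.1314, 0.0103]
ee_rot: [0.001, 0.705, 0.709, 0.0]
force: [1.0, 0.8, 0.1]
finger_gap: 0.502
t 13.8 p [ 0.611  -0.1314  0.0103] h 90.32 tilt 0.11 gap 0.502 F [0.97 0.8  0.14] j6 -17.7
offset [ 0.0009 -0.002   0.0093] roll 0.3
```

View pics/w10.png

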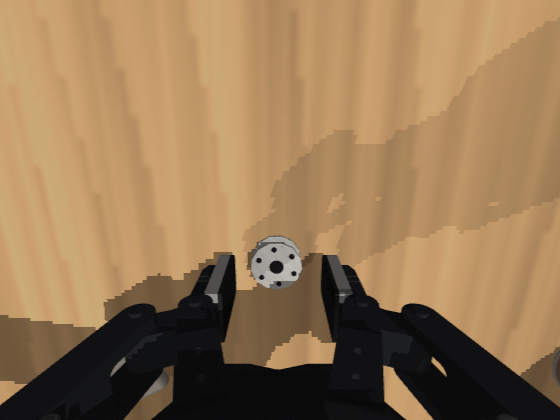

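```bash
python3 -m crank '{"offset":[[0.001,-0.001,0.005],[0.001,-0.001,0.009],[0.001,-0.001,0.009],[0.001,-0.001,0.009]],"roll":[0,0,0,0],"claw":[0.5,0.5,0.5,0.5]}' ; python3 d.py 0.609 -0.1305 0.001 90
python3 - <<'E'
from h import *
c=snap('wrist','w11.png'); P=pts(c)
for u,v in [(234,258),(232,262),(324,258),(326,262),(228,256),(330,256)]: print(u,v,P[v,u].round(4))
E
```

```text
time_s: 14.25
eef_pos: [0.6089, -0.1307, 0.0]
ee_rot: [-0.0, 0.705, 0.709, -0.0]
force: [0.3, 0.6, -0.2]
finger_gap: 0.501
t 14.25 p [ 0.6089 -0.1307  0.    ] h 90.28 tilt 0.03 gap 0.501 F [ 0.31  0.61 -0.2 ] j6 -17.6
offset [ 0.0002  0.0001 -0.001 ] roll 0.3
234 258 [ 0.5863 -0.1215  0.0041]
232 262 [ 0.5864 -0.1203  0.0108]
324 258 [ 0.6291 -0.1194  0.0081]
326 262 [ 0.6293 -0.119   0.0128]
228 256 [ 0.584  -0.1189  0.0073]
330 256 [ 0.6318 -0.1183  0.0081]
```

```bash
python3 -m crank '{"offset":[[0,0,0],[0,0,0],[0,0,0],[0,0,0],[0,0,0],[0,0,0],[0,0,0],[0,0,0]],"roll":[0,0,0,0,0,0,0,0],"claw":[0.6,0.65,0.7,0.75,0.8,0.8,0.8,0.8]}' 25; python3 d.py
python3 -m crank '{"offset":[[0,0,-0.01],[0,0,-0.03],[0,0,-0.05],[0,0,-0.05]],"roll":[0,0,0,0],"claw":[0.8,0.8,0.8,0.8]}' ; python3 d.py 0.6377 0.2723 0.09 90
python3 - <<'E'
from h import *
c=snap('wrist','w12.png')
E
```

```text
time_s: 15.1
eef_pos: [0.6094, -0.1307, 0.0006]
ee_rot: [0.0, 0.705, 0.709, 0.0]
force: [0.4, -1.2, 2.2]
finger_gap: 0.289
t 15.1 p [ 6.094e-01 -1.307e-01  6.000e-04] h 90.28 tilt 0.04 gap 0.289 F [ 0.44 -1.18  2.23] j6 -17.6
time_s: 15.5
eef_pos: [0.6115, -0.1313, 0.0543]
ee_rot: [0.003, 0.705, 0.709, 0.002]
force: [0.3, -0.0, 0.6]
finger_gap: 0.286
t 15.5 p [ 0.6115 -0.1313  0.0543] h 90.29 tilt 0.41 gap 0.286 F [ 0.29 -0.04  0.57] j6 -17.6
offset [ 0.4034  0.0285 -0.0364] roll 0.3
```

View pics/w12.png

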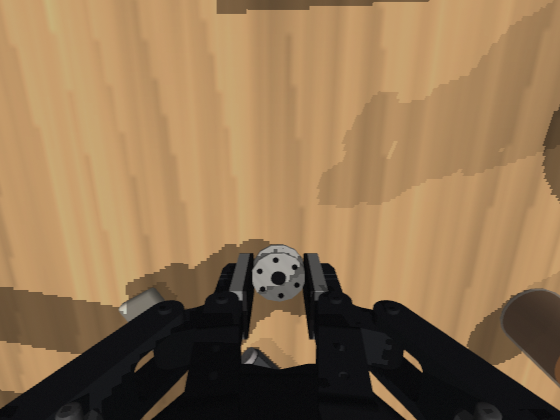

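The bobbin is held flat at (278,275). Carrying it to the dish at a safe height.

```bash
python3 -m crank '{"offset":[[0.01,0,-0.03],[0.06,0.004,-0.035],[0.11,0.008,-0.037],[0.16,0.011,-0.037],[0.21,0.015,-0.037],[0.26,0.018,-0.037],[0.31,0.022,-0.037],[0.35,0.025,-0.037]],"roll":[0,0,0,0,0,0,0,0],"claw":[0.8,0.8,0.8,0.8,0.8,0.8,0.8,0.8]}' ; python3 d.py 0.6377 0.2723 0.08 90
```

```text
time_s: 16.35
eef_pos: [0.6311, 0.2222, 0.0853]
ee_rot: [-0.001, 0.705, 0.709, -0.001]
force: [0.6, -0.6, 0.6]
finger_gap: 0.289
t 16.35 p [0.6311 0.2222 0.0853] h 90.36 tilt 0.16 gap 0.289 F [ 0.57 -0.63  0.62] j6 14.2
offset [0.0501 0.0069 0.0053] roll 0.4
```

```bash
python3 -m crank '{"offset":[[0.03,0.004,0],[0.05,0.005,0],[0.05,0.005,0.02],[0.05,0.005,0.02]],"roll":[0,0,0,0],"claw":[0.8,0.8,0.8,0.8]}' ; python3 d.py 0.6377 0.2723 0.004 90
python3 - <<'E'
from h import *
c=snap('wrist','w13.png')
E
```

```text
time_s: 16.75
eef_pos: [0.6347, 0.2689, 0.0627]
ee_rot: [-0.002, 0.705, 0.709, -0.004]
force: [-0.8, -0.9, -1.0]
finger_gap: 0.287
t 16.75 p [0.6347 0.2689 0.0627] h 90.32 tilt 0.47 gap 0.287 F [-0.85 -0.93 -1.03] j6 18.0
offset [0.0035 0.0035 0.0587] roll 0.3
```

View pics/w13.png

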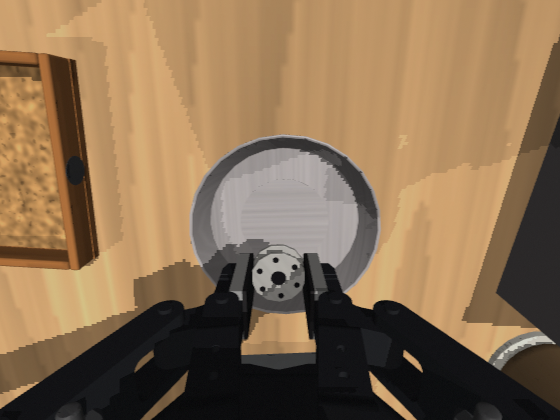

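Bobbin is over the dish (rim centre about (285,225) at a lower level). Lowering.

```bash
python3 -m crank '{"offset":[[0.003,0.003,0.015],[0.003,0.003,0.03],[0.003,0.003,0.04],[0.003,0.003,0.05],[0.003,0.003,0.055],[0.003,0.003,0.055],[0.003,0.003,0.055]],"roll":[0,0,0,0,0,0,0],"claw":[0.8,0.8,0.8,0.8,0.8,0.8,0.8]}' ; python3 d.py 0.6377 0.2723 0.0035 90
```

```text
time_s: 17.5
eef_pos: [0.6404, 0.2726, 0.0126]
ee_rot: [0.0, 0.705, 0.709, 0.0]
force: [-0.1, 0.2, 0.1]
finger_gap: 0.283
t 17.5 p [0.6404 0.2726 0.0126] h 90.29 tilt 0.04 gap 0.283 F [-0.07  0.24  0.07] j6 18.1
offset [-0.0003 -0.0027  0.0091] roll 0.3
```

```bash
python3 -m crank '{"offset":[[0,0,0.003],[0,0,0.006],[0,0,0.008],[0,0,0.008],[0,0,0.008]],"roll":[0,0,0,0,0],"claw":[0.8,0.8,0.8,0.8,0.8]}' ; python3 d.py 0.6377 0.2723 0.0038 90
```

```text
time_s: 18.0
eef_pos: [0.6401, 0.2725, 0.0041]
ee_rot: [-0.0, 0.705, 0.709, -0.0]
force: [-0.3, 0.2, 0.9]
finger_gap: 0.285
t 18.0 p [0.6401 0.2725 0.0041] h 90.29 tilt 0.01 gap 0.285 F [-0.35  0.23  0.91] j6 18.1
offset [-0.0002 -0.0024  0.0003] roll 0.3
```

```bash
python3 -m crank '{"offset":[[0,0,0.0005],[0,0,0.0005],[0,0,0.0005],[0,0,0],[0,0,-0.02],[0,0,-0.05],[0,0,-0.08],[0,0,-0.09]],"roll":[0,0,0,0,0,0,0,0],"claw":[0.6,0.55,0.5,0.5,0.5,0.5,0.5,0.5]}' ; python3 d.py 0.621 -0.267 0.1 130.5
python3 - <<'E'
from h import *
c=snap('wrist','w14.png')
E
```

```text
time_s: 18.8
eef_pos: [0.6423, 0.2732, 0.0991]
ee_rot: [0.002, 0.705, 0.709, 0.003]
force: [0.5, -0.2, 0.7]
finger_gap: 0.5
t 18.8 p [0.6423 0.2732 0.0991] h 90.29 tilt 0.44 gap 0.5 F [ 0.51 -0.25  0.75] j6 18.1
offset [-0.5401 -0.0239 -0.0023] roll -40.2
```

View pics/w14.png

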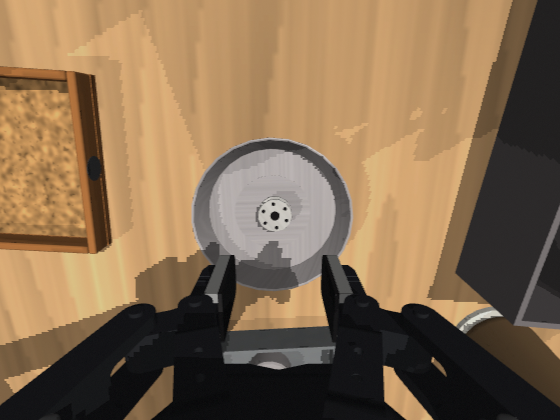

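The bobbin lies flat near the dish centre at (274,215). On to the small punch.

```bash
python3 -m crank '{"offset":[[-0.05,0,0],[-0.1,0,0],[-0.15,0,0],[-0.2,0,0],[-0.25,0,0],[-0.3,0,0],[-0.35,0,0],[-0.4,-0.01,0]],"roll":[0,-3,-8,-14,-20,-26,-33,-40],"claw":[0.3,0.3,0.3,0.3,0.3,0.3,0.3,0.3]}' ; python3 d.py 0.621 -0.267 0.1 130.5
```

```text
time_s: 19.65
eef_pos: [0.6317, -0.1285, 0.0922]
ee_rot: [-0.001, 0.418, 0.908, -0.0]
force: [0.5, -0.3, -0.5]
finger_gap: 0.706
t 19.65 p [ 0.6317 -0.1285  0.0922] h 130.57 tilt 0.11 gap 0.706 F [ 0.45 -0.27 -0.54] j6 -57.1
offset [-0.0983 -0.0982 -0.0079] roll 0.1
```

```bash
python3 -m crank '{"offset":[[-0.03,-0.03,-0.008],[-0.06,-0.06,-0.008],[-0.09,-0.09,-0.008],[-0.098,-0.096,-0.008],[-0.098,-0.096,-0.008],[-0.098,-0.096,-0.008]],"roll":[0,0,0,0,0,0],"claw":[0.5,0.5,0.5,0.5,0.5,0.5]}' ; python3 d.py 0.621 -0.267 0.1 130.5
python3 - <<'E'
from h import *
c=snap('wrist','w15.png')
E
```

```text
time_s: 20.25
eef_pos: [0.6222, -0.2621, 0.1009]
ee_rot: [-0.001, 0.42, 0.907, 0.001]
force: [-0.0, 0.2, -0.9]
finger_gap: 0.499
t 20.25 p [ 0.6222 -0.2621  0.1009] h 130.31 tilt 0.15 gap 0.499 F [-0.03  0.16 -0.88] j6 -68.0
offset [-0.003  -0.0041  0.0009] roll -0.2
```

View pics/w15.png

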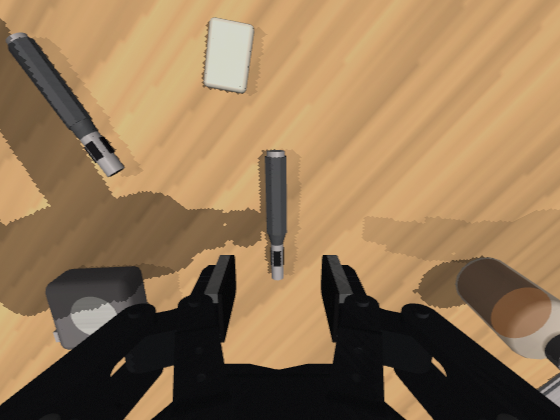

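```bash
python3 - <<'E'
from h import *
c=dict(np.load('pics/w15.npz'))
for n,a,b in [('s',(275,152),(278,280)),('l',(15,40),(115,169))]:
    A,B=cast(c,*a,.009),cast(c,*b,.008); d=B-A; print(n,((A+B)/2).round(4),np.linalg.norm(d).round(4),np.degrees(np.arctan2(d[1],d[0])).round(1))
s=robot.read_state()
E
```

```text
s [ 0.6236 -0.2665  0.0085] 0.1067 -48.5
l [ 0.4564 -0.2981  0.0085] 0.1017 -18.4
```

```bash
python3 d.py 0.6200 -0.2640 0.003 131.5; python3 -m crank '{"offset":[[0,-0.003,0.03],[0,-0.003,0.06],[0,-0.003,0.08],[0,-0.003,0.09],[0,-0.003,0.09],[0,-0.003,0.09]],"roll":[-1,-1,-1,-1,-1,-1],"claw":[0.5,0.5,0.5,0.5,0.5,0.5]}' ; python3 d.py 0.6200 -0.2640 0.003 131.5
```

```text
t 20.3 p [ 0.6224 -0.2616  0.1013] h 130.37 tilt 0.12 gap 0.498 F [ 0.85 -0.36 -0.23] j6 -68.0
offset [-0.0005 -0.0034  0.0983] roll -1.1
time_s: 20.9
eef_pos: [0.6211, -0.2647, 0.0134]
ee_rot: [0.001, 0.412, 0.911, -0.0]
force: [1.1, -0.4, 0.6]
finger_gap: 0.501
t 20.9 p [ 0.6211 -0.2647  0.0134] h 131.36 tilt 0.1 gap 0.501 F [ 1.07 -0.44  0.57] j6 -69.3
offset [ 0.0013 -0.0004  0.0104] roll -0.1
```

```bash
python3 -m crank '{"offset":[[0,0,0.005],[0,0,0.009],[0,0,0.009],[0,0,0.009],[0,0,0.009],[0,0,0.009],[0,0,0.009],[0,0,0.009]],"roll":[0,0,0,0,0,0,0,0],"claw":[0.5,0.5,0.6,0.7,0.8,0.9,1,1]}' 50; python3 d.py; python3 -m crank '{"offset":[[0,0,0],[0,0,0],[0,0,-0.02],[0,0,-0.05],[0,0,-0.08],[0,0,-0.09],[0,0,-0.09]],"roll":[0,0,0,0,0,0,0],"claw":[1,1,1,1,1,1,1]}'; python3 d.py
python3 - <<'E'
from h import *
c=snap('wrist','w16.png')
E
```

```text
time_s: 21.7
eef_pos: [0.6205, -0.2655, 0.0038]
ee_rot: [0.0, 0.412, 0.911, -0.0]
force: [-0.0, 0.3, 1.9]
finger_gap: 0.169
t 21.7 p [ 0.6205 -0.2655  0.0038] h 131.28 tilt 0.06 gap 0.169 F [-0.02  0.34  1.91] j6 -69.3
time_s: 22.4
eef_pos: [0.6211, -0.2658, 0.095]
ee_rot: [0.002, 0.412, 0.911, -0.0]
force: [-0.2, 0.4, -0.9]
finger_gap: 0.168
t 22.4 p [ 0.6211 -0.2658  0.095 ] h 131.29 tilt 0.21 gap 0.168 F [-0.16  0.42 -0.95] j6 -69.3
```

View pics/w16.png

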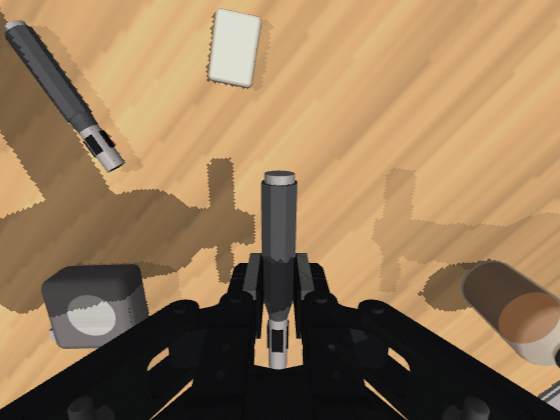

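```bash
python3 - <<'E'
from h import *
c=dict(np.load('pics/w16.npz')); P=pts(c)
for v in (190,210,230,250,270,290): print(v,P[v,279].round(4))
E
python3 d.py 0.431 0.337 0.1 176.7
```

```text
190 [ 0.5907 -0.2315  0.1074]
210 [ 0.5967 -0.2384  0.1069]
230 [ 0.6029 -0.2454  0.1068]
250 [ 0.6093 -0.2526  0.1067]
270 [ 0.6161 -0.2604  0.1063]
290 [ 0.6225 -0.2677  0.1077]
t 22.45 p [ 0.62   -0.2653  0.0928] h 131.29 tilt 0.01 gap 0.167 F [-0.24  0.31 -1.68] j6 -69.3
offset [ 0.5773  0.2554 -0.0072] roll -45.4
```

```bash
python3 -m crank '{"offset":[[0.045,0.02,-0.01],[0.09,0.04,-0.015],[0.135,0.06,-0.015],[0.18,0.08,-0.015],[0.225,0.1,-0.015],[0.27,0.12,-0.015],[0.315,0.14,-0.015],[0.36,0.16,-0.015]],"roll":[0,0,0,0,-5,-10,-16,-22],"claw":[1,1,1,1,1,1,1,1]}'; python3 d.py 0.431 0.337 0.1 176.7
```

```text
time_s: 23.25
eef_pos: [0.5003, 0.1123, 0.1053]
ee_rot: [-0.002, 0.229, 0.973, -0.001]
force: [0.7, 0.6, -1.2]
finger_gap: 0.17
t 23.25 p [0.5003 0.1123 0.1053] h 153.51 tilt 0.28 gap 0.17 F [ 0.74  0.57 -1.21] j6 -57.2
offset [0.1622 0.1703 0.0056] roll -23.2
```

```bash
python3 -m crank '{"offset":[[0.03,0.03,0],[0.06,0.06,0],[0.09,0.09,0],[0.12,0.12,0],[0.15,0.155,0],[0.16,0.165,0],[0.16,0.165,0],[0.16,0.165,0]],"roll":[-5,-10,-16,-20,-23,-23,-23,-23],"claw":[1,1,1,1,1,1,1,1]}'; python3 d.py 0.431 0.337 0.1 176.7
python3 - <<'E'
from h import *
c=snap('wrist','w17.png'); P=pts(c)
q=P.reshape(-1,3); q=q[(q[:,2]>.018)&(q[:,2]<.03)&(q[:,0]>.33)&(q[:,0]<.53)&(q[:,1]>.22)&(q[:,1]<.41)]
r=cv2.minAreaRect((q[:,:2]*1000).astype(np.float32));print(r)
c=snap('top','t17.png')
E
```

```text
time_s: 24.05
eef_pos: [0.4334, 0.3289, 0.1063]
ee_rot: [-0.001, 0.032, 0.999, -0.002]
force: [0.8, -0.8, -2.1]
finger_gap: 0.168
t 24.05 p [0.4334 0.3289 0.1063] h 176.29 tilt 0.22 gap 0.168 F [ 0.8  -0.81 -2.14] j6 -55.0
offset [0.003  0.0079 0.0063] roll -0.4
((431.515625, 314.9278564453125), (128.31553649902344, 151.3612518310547), 86.88678741455078)
```

View pics/w17.png

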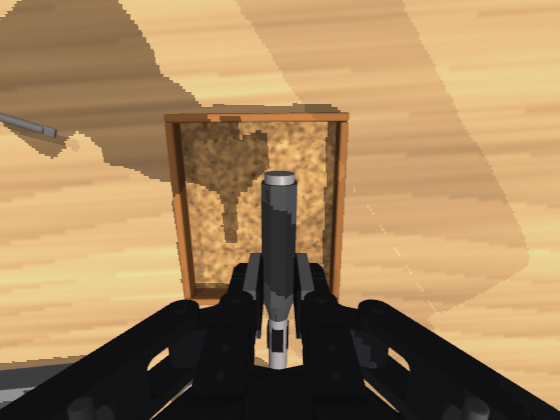

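```bash
python3 -m crank '{"offset":[[0.002,0.006,0.01],[0.002,0.007,0.03],[0.002,0.007,0.05],[0.002,0.007,0.06],[0.002,0.007,0.06],[0.002,0.007,0.06]],"roll":[0,0,0,0,0,0],"claw":[1,1,1,1,1,1]}'; python3 d.py 0.4305 0.3375 0.0098 176.8
python3 - <<'E'
from h import *
c=snap('wrist','w18.png')
E
```

```text
time_s: 24.75
eef_pos: [0.433, 0.3371, 0.0485]
ee_rot: [0.0, 0.033, 0.999, 0.0]
force: [0.3, -0.2, -0.5]
finger_gap: 0.166
t 24.75 p [0.433  0.3371 0.0485] h 176.25 tilt 0.02 gap 0.166 F [ 0.3  -0.16 -0.51] j6 -54.3
offset [0.0025 0.0003 0.0387] roll -0.6
```

View pics/w18.png

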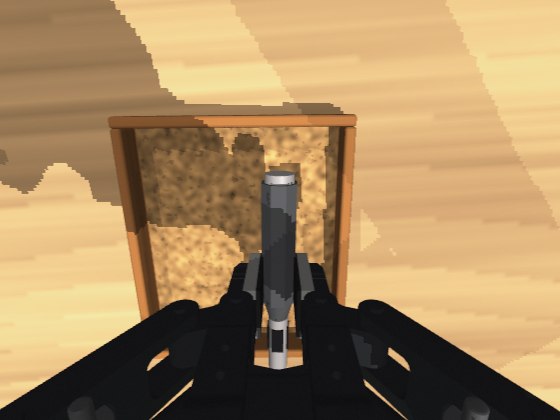

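```bash
python3 -m crank '{"offset":[[0.002,0,0.01],[0.003,0,0.02],[0.003,0,0.03],[0.003,0,0.034],[0.003,0,0.034],[0.003,0,0.034]],"roll":[0,0,0,0,0,0],"claw":[1,1,1,1,1,1]}'; python3 d.py 0.4305 0.3375 0.0098 176.8
```

```text
time_s: 25.4
eef_pos: [0.4296, 0.3374, 0.0141]
ee_rot: [-0.0, 0.032, 0.999, -0.0]
force: [-0.6, 0.3, -0.9]
finger_gap: 0.169
t 25.4 p [0.4296 0.3374 0.0141] h 176.29 tilt 0.01 gap 0.169 F [-0.59  0.29 -0.92] j6 -54.1
offset [-0.0009  0.0001  0.0043] roll -0.5
```

```bash
python3 -m crank '{"offset":[[0,0,0.002],[0,0,0.004],[0,0,0.004],[0,0,0.004]],"roll":[0,0,0,0],"claw":[1,1,1,1]}'; python3 d.py
```

```text
time_s: 25.8
eef_pos: [0.4296, 0.3374, 0.0103]
ee_rot: [0.0, 0.032, 0.999, -0.0]
force: [0.3, -0.2, -1.0]
finger_gap: 0.165
t 25.8 p [0.4296 0.3374 0.0103] h 176.29 tilt 0.01 gap 0.165 F [ 0.3  -0.16 -1.  ] j6 -54.1
```

```bash
python3 -m crank '{"offset":[[0,0,0.0005],[0,0,0.0005],[0,0,0.0005],[0,0,0.0005],[0,0,-0.005],[0,0,-0.03],[0,0,-0.06],[0,0,-0.09]],"roll":[0,0,0,0,0,0,0,0],"claw":[1,0.7,0.7,0.7,0.7,0.7,0.7,0.7]}'; python3 d.py 0.457 -0.2995 0.1 162
python3 - <<'E'
from h import *
c=snap('wrist','w19.png')
E
```

```text
time_s: 26.6
eef_pos: [0.4294, 0.3373, 0.1014]
ee_rot: [-0.0, 0.032, 0.999, -0.0]
force: [0.2, -0.2, 0.1]
finger_gap: 0.3
t 26.6 p [0.4294 0.3373 0.1014] h 176.28 tilt 0.02 gap 0.3 F [ 0.17 -0.24  0.06] j6 -54.1
offset [-0.0688 -0.6337  0.0016] roll 14.3
```

View pics/w19.png

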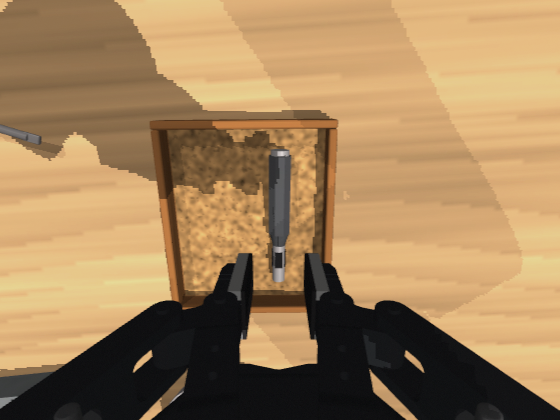

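The small punch lies in the tray from (279,153) to (279,280). Now the large punch.

```bash
python3 -m crank '{"offset":[[-0.005,-0.045,0],[-0.01,-0.09,0],[-0.015,-0.135,0],[-0.02,-0.18,0],[-0.025,-0.23,0],[-0.03,-0.28,0],[-0.035,-0.33,0],[-0.04,-0.38,0]],"roll":[0,2,4,6,8,10,12,14],"claw":[0.5,0.5,0.5,0.5,0.5,0.5,0.5,0.5]}'; python3 d.py 0.457 -0.2995 0.1 162
```

```text
time_s: 27.45
eef_pos: [0.4448, -0.0453, 0.101]
ee_rot: [0.001, 0.155, 0.988, -0.0]
force: [1.3, 0.2, 0.2]
finger_gap: 0.5
t 27.45 p [ 0.4448 -0.0453  0.101 ] h 162.21 tilt 0.12 gap 0.5 F [1.26 0.24 0.22] j6 -85.3
offset [-0.0892 -0.2383  0.0012] roll 0.2
```

```bash
python3 -m crank '{"offset":[[-0.015,-0.04,0],[-0.03,-0.08,0],[-0.045,-0.12,0],[-0.06,-0.16,0],[-0.075,-0.2,0],[-0.087,-0.235,0],[-0.087,-0.235,0],[-0.087,-0.235,0]],"roll":[0,0,0,0,0,0,0,0],"claw":[0.5,0.5,0.5,0.5,0.5,0.5,0.5,0.5]}'; python3 d.py 0.457 -0.2995 0.1 162
python3 - <<'E'
from h import *
c=snap('wrist','w20.png')
E
```

```text
time_s: 28.25
eef_pos: [0.456, -0.2942, 0.1003]
ee_rot: [-0.0, 0.155, 0.988, 0.0]
force: [-0.2, -0.1, -0.2]
finger_gap: 0.498
t 28.25 p [ 0.456  -0.2942  0.1003] h 162.19 tilt 0.03 gap 0.498 F [-0.19 -0.06 -0.21] j6 -111.0
offset [-0.0025 -0.0048  0.0003] roll 0.2
```

View pics/w20.png

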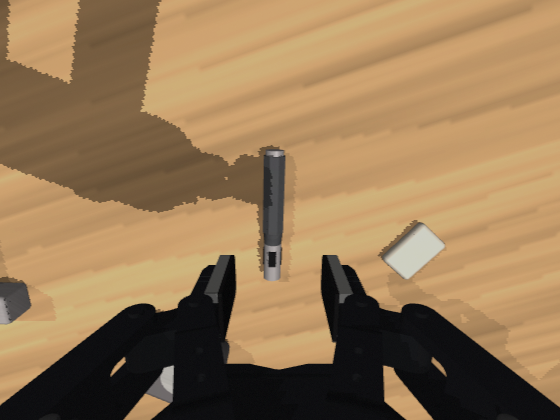

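```bash
python3 - <<'E'
from h import *
c=dict(np.load('pics/w20.npz'))
A,B=cast(c,274,150,.009),cast(c,272,280,.008); d=B-A; print(((A+B)/2).round(4),np.linalg.norm(d).round(4),np.degrees(np.arctan2(d[1],d[0])).round(1))
E
python3 d.py 0.4535 -0.298 0.003 162
```

```text
[ 0.4583 -0.2989  0.0085] 0.108 -19.0
t 28.3 p [ 0.4561 -0.2933  0.1003] h 162.27 tilt 0.04 gap 0.501 F [ 0.5  -0.86  0.3 ] j6 -111.0
offset [ 0.001  -0.0054  0.0973] roll 0.3
```

```bash
python3 -m crank '{"offset":[[0.001,-0.005,0.03],[0.001,-0.005,0.06],[0.001,-0.005,0.08],[0.001,-0.005,0.09],[0.001,-0.005,0.09],[0.001,-0.005,0.09]],"roll":[1,1,1,1,1,1],"claw":[0.5,0.5,0.5,0.5,0.5,0.5]}' ; python3 d.py 0.4543 -0.2977 0.0035 161.3
```

```text
time_s: 28.9
eef_pos: [0.4545, -0.298, 0.0114]
ee_rot: [0.001, 0.162, 0.987, -0.0]
force: [-0.6, -0.4, 1.0]
finger_gap: 0.5
t 28.9 p [ 0.4545 -0.298   0.0114] h 161.35 tilt 0.1 gap 0.5 F [-0.65 -0.43  0.96] j6 -110.6
offset [0.0003 0.0002 0.0079] roll 0.0
```

```bash
python3 -m crank '{"offset":[[0,0,0.004],[0,0,0.007],[0,0,0.007],[0,0,0.007],[0,0,0.007],[0,0,0.007],[0,0,0.007],[0,0,0.007]],"roll":[0,0,0,0,0,0,0,0],"claw":[0.5,0.5,0.6,0.7,0.8,0.9,1,1]}' 50; python3 d.py; python3 -m crank '{"offset":[[0,0,0],[0,0,0],[0,0,-0.02],[0,0,-0.05],[0,0,-0.08],[0,0,-0.1],[0,0,-0.1]],"roll":[0,0,0,0,0,0,0],"claw":[1,1,1,1,1,1,1]}'; python3 d.py 0.428 0.2899 0.105 176.8
python3 - <<'E'
from h import *
c=snap('wrist','w21.png'); P=pts(c)
for v in (190,210,230,250,270,290): print(v,P[v,279].round(4))
E
```

```text
time_s: 29.7
eef_pos: [0.454, -0.2984, 0.0037]
ee_rot: [0.0, 0.163, 0.987, -0.0]
force: [-0.8, -0.2, 2.2]
finger_gap: 0.165
t 29.7 p [ 0.454  -0.2984  0.0037] h 161.28 tilt 0.04 gap 0.165 F [-0.77 -0.23  2.24] j6 -110.6
time_s: 30.4
eef_pos: [0.4554, -0.2995, 0.1065]
ee_rot: [0.003, 0.163, 0.987, -0.002]
force: [0.5, -0.1, -1.0]
finger_gap: 0.17
t 30.4 p [ 0.4554 -0.2995  0.1065] h 161.29 tilt 0.38 gap 0.17 F [ 0.54 -0.08 -0.97] j6 -110.6
offset [ 0.215   0.5494 -0.0012] roll -15.5
190 [ 0.4124 -0.2843  0.1176]
210 [ 0.421  -0.2872  0.117 ]
230 [ 0.4299 -0.2902  0.117 ]
250 [ 0.3811 -0.2738  0.248 ]
270 [ 0.4484 -0.2965  0.1178]
290 [ 0.4586 -0.2999  0.1175]
```

View pics/w21.png

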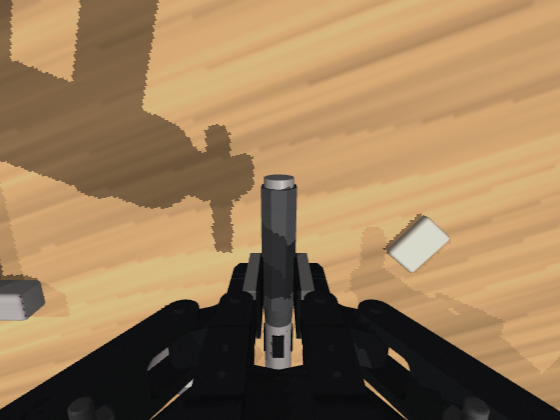

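The large punch is gripped level, shank end at (279,180). Carrying it to the tray.

```bash
python3 -m crank '{"offset":[[0.017,0.045,0],[0.034,0.09,0],[0.05,0.135,0],[0.07,0.18,0],[0.088,0.225,0],[0.105,0.27,0],[0.123,0.315,0],[0.14,0.36,0]],"roll":[0,-2,-4,-6,-8,-10,-13,-15],"claw":[1,1,1,1,1,1,1,1]}'; python3 d.py 0.428 0.2899 0.105 176.8
```

```text
time_s: 31.25
eef_pos: [0.4346, 0.0894, 0.1007]
ee_rot: [-0.002, 0.032, 0.999, -0.0]
force: [0.6, 0.2, 0.3]
finger_gap: 0.167
t 31.25 p [0.4346 0.0894 0.1007] h 176.37 tilt 0.23 gap 0.167 F [0.55 0.19 0.26] j6 -82.1
offset [ 0.0193  0.1997 -0.0043] roll -0.4
```

```bash
python3 -m crank '{"offset":[[0.004,0.045,0],[0.008,0.09,0],[0.012,0.135,0],[0.015,0.18,0],[0.017,0.195,0],[0.017,0.195,0.01],[0.017,0.195,0.02],[0.017,0.195,0.03]],"roll":[0,0,0,0,0,0,0,0],"claw":[1,1,1,1,1,1,1,1]}'; python3 d.py 0.428 0.2899 0.0098 176.8
python3 - <<'E'
from h import *
c=snap('wrist','w22.png')
E
```

```text
time_s: 32.05
eef_pos: [0.4316, 0.2815, 0.071]
ee_rot: [-0.001, 0.033, 0.999, -0.001]
force: [0.1, -0.0, -1.3]
finger_gap: 0.165
t 32.05 p [0.4316 0.2815 0.071 ] h 176.19 tilt 0.19 gap 0.165 F [ 0.1  -0.04 -1.31] j6 -59.4
offset [0.004  0.0083 0.0612] roll -0.6
```

View pics/w22.png

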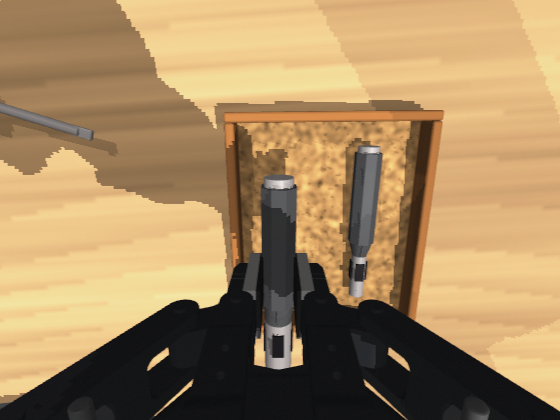

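```bash
python3 -m crank '{"offset":[[0.003,0.005,0],[0.003,0.007,0],[0.003,0.007,0.01],[0.003,0.007,0.02],[0.003,0.007,0.02],[0.003,0.007,0.02]],"roll":[0,0,0,0,0,0],"claw":[1,1,1,1,1,1]}'; python3 d.py 0.428 0.2899 0.0098 176.8
python3 - <<'E'
from h import *
c=snap('wrist','w23.png')
E
```

```text
time_s: 32.7
eef_pos: [0.4294, 0.2903, 0.0525]
ee_rot: [-0.001, 0.032, 0.999, -0.0]
force: [-0.6, -0.9, -1.1]
finger_gap: 0.168
t 32.7 p [0.4294 0.2903 0.0525] h 176.28 tilt 0.08 gap 0.168 F [-0.6  -0.91 -1.13] j6 -58.5
offset [ 0.0013 -0.0005  0.0427] roll -0.5
```

View pics/w23.png

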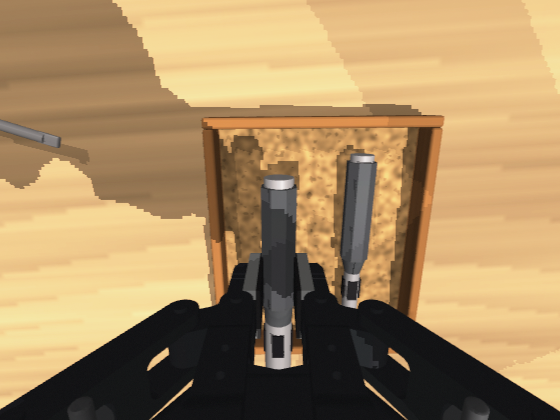

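```bash
python3 -m crank '{"offset":[[0.001,0,0.01],[0.001,0,0.02],[0.001,0,0.03],[0.001,0,0.038],[0.001,0,0.038],[0.001,0,0.038]],"roll":[0,0,0,0,0,0],"claw":[1,1,1,1,1,1]}'; python3 d.py 0.428 0.2899 0.0098 176.8
```

```text
time_s: 33.35
eef_pos: [0.4286, 0.2906, 0.0148]
ee_rot: [-0.0, 0.032, 0.999, -0.0]
force: [-0.2, 0.7, -1.0]
finger_gap: 0.168
t 33.35 p [0.4286 0.2906 0.0148] h 176.29 tilt 0.05 gap 0.168 F [-0.22  0.73 -0.98] j6 -58.4
offset [ 0.0006 -0.0007  0.005 ] roll -0.5
```

```bash
python3 -m crank '{"offset":[[0,0,0.002],[0,0,0.004],[0,0,0.005],[0,0,0.005]],"roll":[0,0,0,0],"claw":[1,1,1,1]}'; python3 d.py
```

```text
time_s: 33.75
eef_pos: [0.4287, 0.2906, 0.0102]
ee_rot: [-0.0, 0.032, 0.999, -0.0]
force: [-0.8, 0.6, -0.5]
finger_gap: 0.171
t 33.75 p [0.4287 0.2906 0.0102] h 176.29 tilt 0.01 gap 0.171 F [-0.77  0.62 -0.48] j6 -58.4
```

```bash
python3 -m crank '{"offset":[[0,0,0.0005],[0,0,0.0005],[0,0,0.0005],[0,0,0.0005],[0,0,-0.005],[0,0,-0.03],[0,0,-0.06],[0,0,-0.1]],"roll":[0,0,0,0,0,0,0,0],"claw":[1,0.7,0.7,0.7,0.7,0.7,0.7,0.7]}'; python3 -m crank '{"offset":[[0,0,-0.05],[0,0,-0.1],[0.0,-0.04,-0.1],[0,-0.09,-0.1],[0,-0.14,-0.1],[0,-0.19,-0.1],[0,-0.24,-0.1],[0,-0.28,-0.1]],"roll":[0,0,0,0,0,0,0,0],"claw":[0.7,0.7,0.7,0.7,0.7,0.7,0.7,0.7]}';python3 -m crank '{"offset":[[0,-0.05,0],[0,-0.05,0],[0,-0.05,0]],"roll":[0,0,0],"claw":[0.7,0.7,0.7]}'
python3 - <<'E'
from h import *
c=snap('top','t24.png'); snap('scene','s24.png'); P=pts(c)
b=cv2.cvtColor(c['frame'],cv2.COLOR_RGB2BGR)
cv2.imwrite('pics/t24c.png',cv2.resize(b[130:320,80:280],None,fx=3,fy=3,interpolation=2))
s=cv2.imread('pics/s24.png'); cv2.imwrite('pics/s24c.png',cv2.resize(s[160:300,280:480],None,fx=4,fy=4,interpolation=2))
E
```

```text
time_s: 34.55
eef_pos: [0.4276, 0.29, 0.1099]
ee_rot: [-0.002, 0.032, 0.999, -0.001]
force: [-0.4, 0.7, 0.1]
finger_gap: 0.298
time_s: 35.35
eef_pos: [0.4101, 0.009, 0.211]
ee_rot: [0.001, 0.033, 0.999, -0.0]
force: [0.8, 0.6, 0.1]
finger_gap: 0.3
time_s: 35.65
eef_pos: [0.4073, -0.0396, 0.2107]
ee_rot: [0.0, 0.034, 0.999, 0.0]
force: [0.2, 0.0, 0.3]
finger_gap: 0.301
```

View pics/t24c.png

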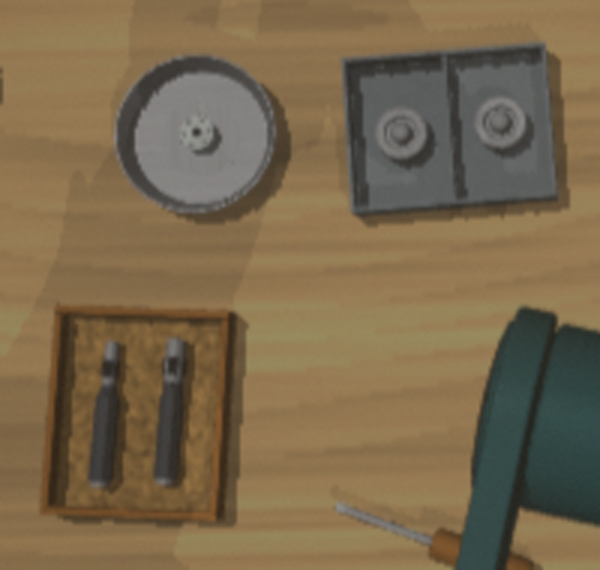

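View pics/s24c.png

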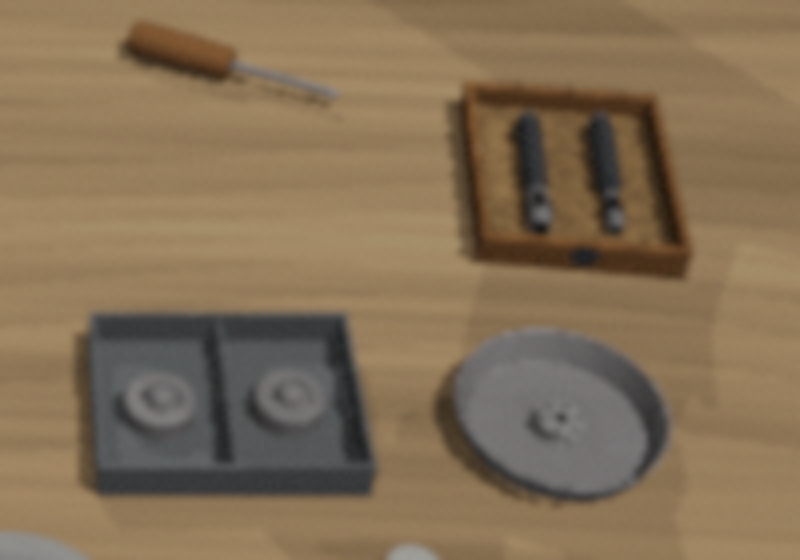

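View pics/t24.png

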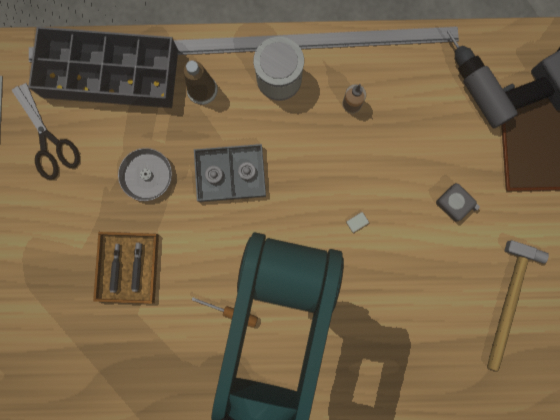

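Everything is in place, and the chalk at (357,222) and the tape at (457,202) have not moved. Handing in.

```bash
python3 -c "
from plant import sign_off
print(sign_off())"
```

```text
the job is handed in; nothing more can be done
None
```

I put all five things in their places and handed the job in at about 36 s of the 128 s allowed. `sign_off()` gave no verdict, so this rests on my own checks.

- **Anvils:** one stands nub up in each bay of the grey steel tray, near the bay centres.
- **Bobbin:** it lies flat in the round dish, close to its centre.
- **Punches:** both lie flat and lengthwise on the cork, about 24 mm either side of the tray's middle.
- **Setting down:** I lowered each thing to within about a millimetre of the floor before opening the fingers.

The last pictures, from the top and scene cameras, show the gripper clear of everything and the chalk and tape measure where they were. No check failed. Before the moves, the top and wrist cameras disagreed by up to about 3 mm, mostly for the bobbin, small punch and first anvil. I did not measure final tilts or heights in numbers, only judged them from the pictures.

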